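Clamp a golf shaft in the trimming jig

TASK

Get the blue club shaft ready for sawing in the trimming jig: with a fingertip push its thick butt end so that the shaft slides along the V-blocks until its thin tip rests against the end stop, then push the red handle of the toggle clamp over and down until it snaps locked on the shaft. Only push: do not lift the shaft out of the V-blocks, and leave the driver head, the glue bottle and the tape roll where they are. Finish clear of everything.

Things in the scene. Friction and masses are not known exactly. Their poses are not given: they have to be found in the camera images.
- station: Trimming jig, fixed: plywood board 18 mm thick, x -85..85, y -210..400 mm in its frame. Origin on the bench; +y along the shaft to the stop, x across, z up. The shaft's line is at x -45 mm, 50 mm above the bench, nearer the robot. V-blocks 34 mm wide, tops 52 mm above the bench, at y -190..-138 (saw kerf) and 40..80 mm (under the pad). Clamp's plane y 60 mm; its bracket x -15..50 mm, 66 mm high.
- stop_face (a point): Centre of the end stop's face (an upright aluminium plate 36 mm wide, its top 74 mm above the bench) that the shaft's tip must meet; axes as the jig's, the shaft comes from -y. It lies at x = -45, y = 350 mm in the jig's frame, on the shaft's line.
- shaft: The loose blue junior-club shaft, 600 mm long, about 70 g, lying in the V-blocks. Origin on its axis, half-way along; its +y axis points to the tip. Thick part 14 mm in diameter for 420 mm from the butt, then a taper to 9 mm at the tip. It slides freely (about 1 N) and starts 30 to 70 mm short of the stop.
- shaft_butt (a point): Centre of the shaft's thick butt end (14 mm in diameter, flat), the end to push. It overhangs the board's end by 40 mm when the shaft is home and more before; the bench below it is free.
- shaft_tip (a point): Centre of the shaft's thin tip end (9 mm in diameter, flat), which must meet the stop.
- clamp_handle: Clamp handle: steel bar with a red grip 80 mm long, 20 wide, 16 thick, 50 to 130 mm from its pivot. Origin at that pivot; +x along the handle to its free end, +z out of the face to push. Open (at start) it stands, leaning 8 degrees away from the shaft, pivot 40 mm, end about 168 mm above the bench, pushed face towards the shaft. Push it over in the jig's +x direction and down through 80 degrees.
- handle_grip (a point): Centre of the red grip, 90 mm from the handle's pivot; axes as the handle's. About 1 N here starts the handle moving; it falls on by its weight to about 70 degrees from vertical, where the pad meets the shaft. From there about 3 N down on the grip takes it past centre (80 degrees) and it snaps to its stop; left short of that it is not locked.
- clamp_pivot (a point): Pivot of the clamp's bar in the fixed bracket, 58 mm above the bench, at x 0, y 60 mm in the jig's frame; axes as the jig's. Locked, the handle is 2 to 4 degrees short of level (its end higher), its own pivot at x 20 mm and 68 mm above the bench, the grip's centre at x 110 mm, 72 mm above the bench, the grip's top about 80 mm above the bench.
- clamp_pad: Black rubber pad (19 mm in diameter, 12.5 mm long) on the clamp's bar, 45 mm from the bar's pivot. Open, the bar stands upright beside the handle, its end about 120 mm above the bench, pad towards the robot; as the handle goes over, the bar swings down to the shaft. Locked, the sprung pad bears on the shaft over the V-block with about 10 N. Origin on its top, +z out of its face.
- driver_head: A loose black golf driver head, about 115 x 100 x 60 mm with a short hosel up to 75 mm high, 200 g, standing on the bench beyond the jig, right of the clamp (seen from the robot). Origin under its centre. Not to be disturbed.
- glue_bottle: A loose white glue bottle with a blue band and a pointed nozzle, 48 mm in diameter, 132 mm high, standing on the bench beyond the jig, left of the clamp. Origin under its centre. Not to be disturbed.
- tape_roll: A loose yellow roll of masking tape lying flat, 92 mm in diameter, 24 mm high, on the jig's board beyond the shaft, right of the clamp. Origin under its centre. Not to be disturbed.

How it is judged:
By the outcome, as a careful person would: the job done as asked, in the order asked, and still so for the second after the job is handed in, with the robot touching nothing.
It also fails if it takes over 48 s, if anything falls off the work surface, if the arm or the gripper's body presses on something with over 40 N, if the wrist force passes 120 N, or if a joint passes its speed limit or range.

ROBOT

A 7-joint arm with a two-finger parallel gripper is mounted at the origin on the work surface. World frame = base frame: x ahead of the robot, y to its left, z up, the work surface at z = 0. Lengths are in m, angles in degrees, forces in N, time in s.
With the tool pointing down it reaches from about 0.425 to 0.875 m from the base axis. Payload 4.7 kg.
Tool frame: the origin (TCP) lies on the centre line of the jaws, within the pads' length; the fingertips stand 11 mm ahead of it and the grasp point (between the pads) lies 8 mm behind it; z points along the fingers, y is the direction in which the jaws open and shut (so a half turn about z gives the same grasp; the last joint's range is limited). The gripper opens to 87 mm and grips with 3 to 60 N. Pads are 19 mm wide; open, the fingers measure 117 mm over their backs; the gripper's body (75 mm by 190 mm) begins 51 mm behind the grasp point.
Start: joints at [-71.213, 18.392, -4.016, 83.108, 1.295, 78.541, -3.26], TCP at [0.201, 0.618, 0.234] pointing down, gripper open.
Joint ranges: [-163.93, 163.93], [-17.29, 119.83], [-79.2, 71.16], [3.27, 140.29], [-89.18, 269.18], [5.43, 117.66], [-154.24, 154.24]. Speed limits (degrees/s): [147.25, 147.25, 180, 180, 180, 180, 180].

INTERFACE

Orientations are given as [roll, pitch, yaw] about the fixed x, y, z axes, in that order (R = Rz(yaw) Ry(pitch) Rx(roll)).
In Python, from cell import env gives the robot as it stands.
- The arm moves only by the tool servo_tool, never from a script. Its argument "moves" is text: rows parted by semicolons, each of 7 numbers parted by spaces: the shift along the tool's x, y, z as a fraction of full scale, then the turn, a rotation vector about the tool's x, y, z as a fraction of full scale, then the gripper's target within -1 to 1 (shut at 1, half-way at 0, fully open at -1). A call has 1 to 20 rows; each row shifts and turns the pose as measured when the row begins, along the tool's axes as they then stand; what a row does not reach is not made up. Full scale, the value 1, is 1000 mm for a shift and 0.5 rad for a turn. A row lasts 1/12 s, in which the tool goes at most 41.7 mm and 7.16 degrees, less where a joint would pass 70% of its speed; a pose out of reach is approached as far as the arm can. A call with a number of a shift or a turn outside -1 to 1 is refused whole. A call with a gripper value outside its range is refused whole. The fingers move at their own pace and stop on an object; "squeeze" is the grip in N (left out, the last holds). Time passes only in rows, so rows that do not move let the fingers close. It gives the time, the measured TCP pose, the force and the opening at its end, in the units of the state.
- env.get_obs(): the state, without advancing time (a new reading comes with each control period).
- env.read_camera(name): name is "scene" or "top" or "wrist"; returns a dict with "img" (384x512x3 uint8, red, green, blue), "range_z" (384x512 float32, m along the optical axis (not along the pixel's ray), 0 where there is no reading), "mtx" (3x3 intrinsics, pixels), "T" (4x4, takes a point from camera to world coordinates); the wrist camera has in their place "hand_eye" (4x4, takes a point from camera to tool coordinates, whose origin is the TCP and whose axes are the flange's). Camera axes: x right, y up, looking along -z (the intrinsics and any distortion apply to the point x, -y, -z); pixel columns grow to the right and rows downward; lengths in m; the calibration is good to about 2 mm. The wrist camera is an equidistant fisheye: a pixel r from the principal point sees the ray r / f radians off the axis. A picture is of the moment at which its call begins: read the wrist's pose just before it.
- env.sign_off(): hands the job in, once; it reports no verdict.
The state is a dict: "time_s": time; "qpos": joint angles; "joint_velocities": joint speeds; "effort": joint torques, N m; "tool_pos": TCP position; "tool_rot": TCP orientation; "force": force on the tool from outside, world axes, zero at the start; "wrist_torque": the same for the moment, N m; "grip_width": finger opening in m.
Only numpy, scipy, OpenCV 4.12 (cv2) and the standard library are available. Lean on these libraries where they do the work, as an engineer would, in place of code of your own. Each camera call takes 0.05 s, during which the arm holds its last target.

## Working session

There is one attempt and no reset: what is moved stays moved. The work goes in short steps, Python scripts to look and compute and a tool call to move; the robot and the scene stay as the last step left them, time stands still between calls to the robot, and variables do not carry over. Pictures are saved under pics/ and viewed, and the job is handed in when it is done.

Besides the shell and the picture viewer there is one more tool, called by a JSON object that holds its "method" and its "body", one argument or row to a line. servo_tool: Moves the arm, as the interface text tells. Its arguments: {"type":"object","properties":{"moves":{"type":"string"},"squeeze":{"type":"number"}},"required":["moves"]}

```bash
ls; mkdir -p pics
python3 - <<'E'
from cell import env
import cv2,numpy as np
o=env.get_obs();print(o)
for n in("scene","top","wrist"):
    c=env.read_camera(n);cv2.imwrite(f"pics/{n}0.png",c["img"][...,::-1]);np.savez(f"{n}0.npz",**{k:v for k,v in c.items() if v is not None})
    print(n,c["mtx"].tolist(),np.round(c.get("T",c.get("hand_eye")),4).tolist(),c.keys())
E
```

```text
pics
{'time_s': 0.0, 'qpos': array([-71.21389806,  18.43925877,  -4.01772676,  83.17282395,
         1.29364752,  78.54023913,  -3.25955909]), 'joint_velocities': array([-0.00132883, -0.04255453,  0.03012226, -0.05175781, -0.02235638,
       -0.02998926, -0.10028024]), 'effort': array([-6.89612830e-05, -4.91294217e+01, -4.03931066e-01, -3.12520158e+01,
       -6.38339971e-02,  4.40702587e-02,  1.99071592e-04]), 'tool_pos': array([0.2004838 , 0.61776823, 0.23247773]), 'tool_rot': array([-1.79892852e+02,  3.60258235e-03,  1.62025859e+02]), 'force': array([ 0.06178483,  0.52549963, -0.14333416]), 'wrist_torque': array([ 0.00436739,  0.02415515, -0.03960479]), 'grip_width': 0.08716356815508582}
scene [[373.618704505844, 0.0, 254.13614382832802], [0.0, 373.618704505844, 192.15932508769598], [0.0, 0.0, 1.0]] [[0.7098, -0.5542, 0.4348, 1.0384], [0.7043, 0.5691, -0.4243, -0.3836], [-0.0123, 0.6074, 0.7943, 0.9083], [0.0, 0.0, 0.0, 1.0]] dict_keys(['img', 'range_z', 'mtx', 'T'])
top [[494.6373021266246, 0.0, 258.6812717824738], [0.0, 494.6373021266246, 189.02920226915273], [0.0, 0.0, 1.0]] [[-0.0201, 0.9943, -0.105, 0.4368], [-0.9998, -0.02, 0.0022, 0.0635], [0.0, 0.105, 0.9945, 1.4991], [0.0, 0.0, 0.0, 1.0]] dict_keys(['img', 'range_z', 'mtx', 'T'])
wrist [[297.3186396354542, 0.0, 259.66858456717637], [0.0, 297.3186396354542, 196.48641114042326], [0.0, 0.0, 1.0]] [[-0.0005, 0.9661, 0.2582, 0.0709], [1.0, 0.0002, 0.0011, -0.0004], [0.001, 0.2582, -0.9661, -0.1517], [0.0, 0.0, 0.0, 1.0]] dict_keys(['img', 'range_z', 'mtx', 'hand_eye'])
```

View pics/scene0.png

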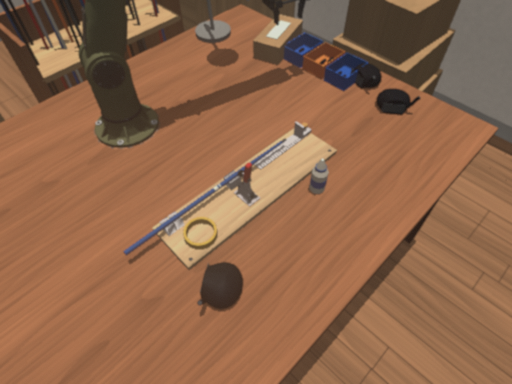

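View pics/top0.png

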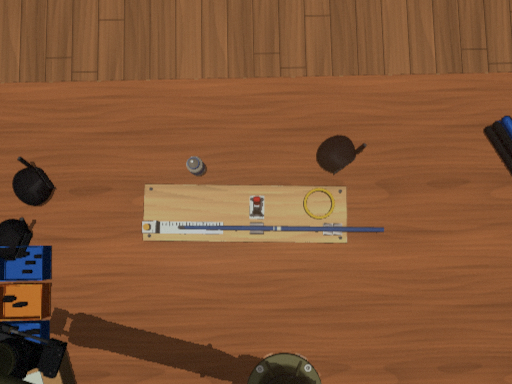

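View pics/wrist0.png

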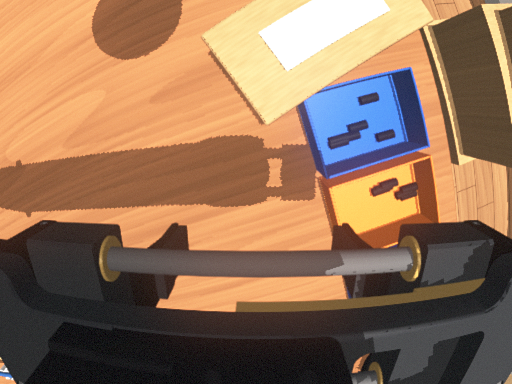

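The scene and top views show the jig roughly parallel to the world y axis. In the top view the butt is at about (383,229), the stop at (150,227) and the red handle at (257,199). The tape roll is at (318,205), the bottle at (195,165) and the driver head at (337,153). Next I'll measure these.

```bash
cat > h.py <<'E'
import numpy as np,cv2
def ray(c,u,v):
    K=c["mtx"];d=np.stack([(np.asarray(u)-K[0,2])/K[0,0],-(np.asarray(v)-K[1,2])/K[1,1],-np.ones_like(np.asarray(u,float))],-1)
    return c["T"][:3,3],d@c["T"][:3,:3].T
def onz(c,u,v,z):
    o,d=ray(c,u,v);t=(z-o[2])/d[...,2];return o+d*t[...,None]
def pts(c):
    v,u=np.mgrid[:384,:512];o,d=ray(c,u,v);return o+d*c["range_z"][...,None]
E
python3 - <<'E'
from h import *
c=np.load("top0.npz");img=c["img"];hsv=cv2.cvtColor(img,cv2.COLOR_RGB2HSV)
big=cv2.resize(img[170:260,130:400],None,fx=2.9,fy=2.9,interpolation=cv2.INTER_CUBIC);cv2.imwrite("pics/topz.png",big[...,::-1])
s=np.load("scene0.npz");cv2.imwrite("pics/scenez.png",cv2.resize(s["img"][110:270,110:350],None,fx=3.3,fy=3.3,interpolation=cv2.INTER_CUBIC)[...,::-1])
P=pts(c)
# board mask by range: height 18mm
H=P[...,2]
for z0,z1 in((.012,.024),(.04,.07)):
    m=((H>z0)&(H<z1)).astype(np.uint8);m[:170]=0;m[260:]=0;m[:,:130]=0;m[:,400:]=0
    k,l,st,ce=cv2.connectedComponentsWithStats(m);print(z0,[ (s.tolist()) for s in st[1:] if s[4]>20])
# board by colour
m=((hsv[...,0]<28)&(hsv[...,0]>14)&(hsv[...,2]>150)&(hsv[...,1]<170)).astype(np.uint8);m[:170]=0;m[260:]=0;m[:,:130]=0;m[:,400:]=0
k,l,st,ce=cv2.connectedComponentsWithStats(m);i=1+st[1:,4].argmax();cn=np.argwhere(l==i)[:,::-1].astype(np.float32);r=cv2.minAreaRect(cn);b=cv2.boxPoints(r);print(st[i],b.tolist());print(onz(c,b[:,0],b[:,1],.018).round(4).tolist())
# shaft
m=((hsv[...,0]>100)&(hsv[...,0]<130)&(hsv[...,1]>100));m[:220]=0;m[240:]=0;m[:,:130]=0;m[:,400:]=0
vv,uu=np.nonzero(m);print(uu.min(),uu.max());
for u in sorted(set(uu))[::12]+[uu.max()]: print(u,vv[uu==u].mean().round(2),(uu==u).sum(),onz(c,float(u),vv[uu==u].mean(),.05).round(4))
E
```

```text
0.012 [[143, 185, 204, 58, 8474], [306, 192, 25, 25, 432]]
0.04 [[190, 170, 13, 5, 21], [328, 192, 7, 21, 37], [314, 213, 16, 6, 27], [153, 221, 6, 13, 36], [178, 223, 206, 13, 1139], [143, 224, 7, 8, 42]]
[ 142  184  205   59 8679] [[141.77821350097656, 240.29629516601562], [142.43223571777344, 183.395751953125], [346.6351318359375, 185.742919921875], [345.98114013671875, 242.64346313476562]]
[[0.4466, 0.4115, 0.018], [0.6173, 0.4104, 0.018], [0.5978, -0.2048, 0.018], [0.4274, -0.1963, 0.018]]
186 383
186 227.0 1 [0.4825 0.275  0.05  ]
199 227.0 1 [0.4817 0.237  0.05  ]
212 227.0 1 [0.481 0.199 0.05 ]
243 227.5 2 [0.4777 0.1085 0.05  ]
299 228.0 1 [ 0.4729 -0.0551  0.05  ]
328 229.0 1 [ 0.4683 -0.1397  0.05  ]
342 228.5 2 [ 0.4689 -0.1806  0.05  ]
354 228.5 2 [ 0.4682 -0.2157  0.05  ]
366 229.5 2 [ 0.4646 -0.2506  0.05  ]
378 229.5 2 [ 0.4639 -0.2856  0.05  ]
383 229.0 1 [ 0.4651 -0.3003  0.05  ]
```

View pics/topz.png

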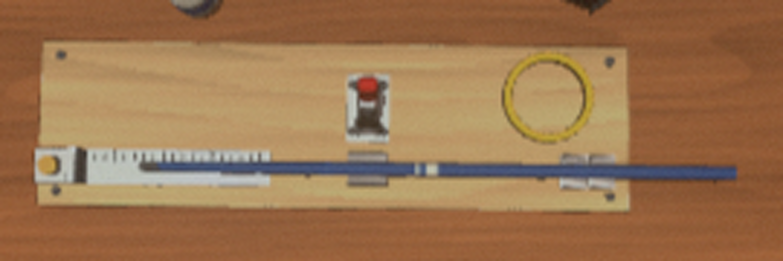

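View pics/scenez.png

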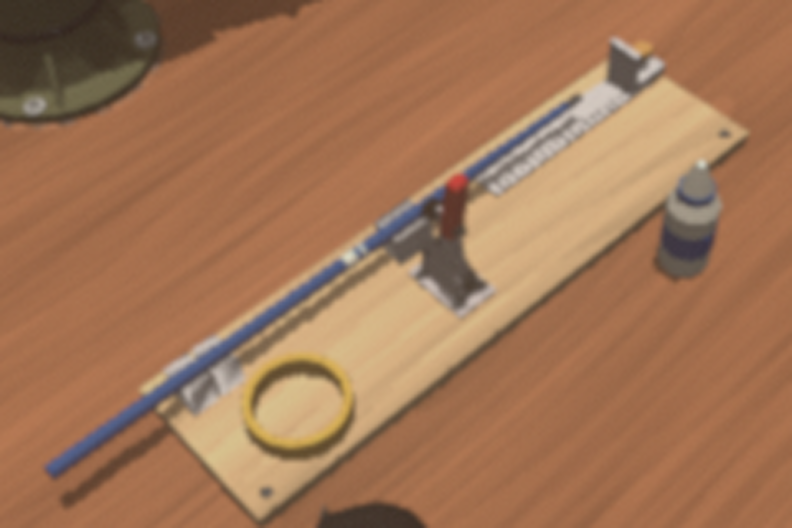

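Run:
```python
from h import *
c=np.load("top0.npz");s=np.load("scene0.npz")
def tri(c1,p1,c2,p2):
    o1,d1=ray(c1,*map(float,p1));o2,d2=ray(c2,*map(float,p2))
    A=np.stack([d1,-d2],1);t=np.linalg.lstsq(A,o2-o1,rcond=None)[0];a,b=o1+d1*t[0],o2+d2*t[1];return ((a+b)/2).round(4),np.linalg.norm(a-b).round(4)
yaw=np.radians(-1.8)
R=np.array([[np.cos(yaw),-np.sin(yaw)],[np.sin(yaw),np.cos(yaw)]]);o=np.array([.5193,.0102])
J=lambda p:(((np.asarray(p)[...,:2]-o)@R)*1000).round(1).tolist()
for n,k in(("top",c),("scene",s)):
    h=cv2.cvtColor(k["img"],cv2.COLOR_RGB2HSV);m=((h[...,0]<5)|(h[...,0]>172))&(h[...,1]>170)&(h[...,2]>80)
    q,l,st,ce=cv2.connectedComponentsWithStats(m.astype(np.uint8));print(n,[(a.tolist(),b.round(1).tolist()) for a,b in zip(st[1:],ce[1:]) if a[4]>4])
    m=((h[...,0]>100)&(h[...,0]<130)&(h[...,1]>90)).astype(np.uint8)
    q,l,st,ce=cv2.connectedComponentsWithStats(m);print(n,[(a.tolist(),b.round(1).tolist()) for a,b in zip(st[1:],ce[1:]) if a[4]>30])
# heights>60mm blobs: objs
P=pts(c);H=P[...,2]
for name,(u0,u1,v0,v1) in dict(head=(310,370,130,178),bottle=(183,207,150,180),clamp=(245,270,185,225),tape=(298,338,188,224)).items():
    q=P[v0:v1,u0:u1].reshape(-1,3);z0={'tape':.036}.get(name,.03);q=q[(q[:,2]>z0)&(q[:,2]<.2)]
    print(name,q.min(0).round(3),q.max(0).round(3),J(q.min(0)),J(q.max(0)))
for p in((383.8,229.3),):print('butt',onz(c,*map(float,p),.05),J(onz(c,*map(float,p),.05)))
print('red end',J(onz(c,256.9,199.3,.168)))
print('stop',J(onz(c,158.5,227.,.074)))
print('butt tri',tri(c,(383.5,229.5),s,(110+50/3.3,110+470/3.3)))
```

```text
top [([254, 197, 6, 5, 23], [256.6, 198.7])]
top [([498, 116, 14, 24, 162], [507.0, 125.0]), ([185, 226, 88, 4, 165], [231.8, 227.5]), ([282, 228, 102, 3, 238], [338.4, 228.8]), ([0, 245, 51, 36, 1387], [27.3, 264.7]), ([1, 321, 48, 19, 460], [32.0, 327.1]), ([24, 337, 23, 8, 74], [34.4, 340.5])]
scene [([247, 164, 3, 2, 5], [248.2, 164.6])]
scene [([286, 35, 36, 21, 175], [304.6, 47.2]), ([326, 53, 42, 34, 566], [346.8, 67.2]), ([126, 216, 50, 37, 63], [148.3, 235.3])]
head [ 0.634 -0.257  0.03 ] [ 0.748 -0.117  0.077] [123.4, -263.7] [232.7, -119.5]
bottle [0.639 0.223 0.031] [0.684 0.27  0.135] [112.6, 216.4] [156.7, 265.3]
clamp [0.487 0.049 0.03 ] [0.565 0.088 0.172] [-33.7, 37.4] [42.8, 79.1]
tape [ 0.501 -0.162  0.036] [ 0.591 -0.072  0.05 ] [-12.8, -172.3] [73.8, -80.0]
butt [ 0.46415187 -0.30260378  0.05      ] [-45.3, -314.4]
red end [28.5, 56.7]
stop [-46.7, 339.0]
butt tri (array([ 0.4649, -0.2995,  0.0484]), np.float64(0.0057))
```

{"method": "servo_tool", "body": {
  "moves": "-0.042 0 0 0 0 0.13 1; -0.042 0 0 0 0 0.13 1; -0.042 0 0 0 0 0.13 1; -0.042 0 0 0 0 0.13 1; -0.042 0 0 0 0 0.13 1; -0.042 0 0 0 0 0.13 1; -0.042 0 0 0 0 0.13 1; -0.042 0 0 0 0 0.13 1; -0.042 0 0 0 0 0.13 1; -0.042 0 0 0 0 0.13 1; -0.042 0 0 0 0 0.13 1; -0.042 0 0 0 0 0.13 1",
  "squeeze": 20
}}

```text
time_s: 1.15
tool_pos: [0.5738, 0.3219, 0.2232]
tool_rot: [-179.3, -0.2, 116.9]
force: [0.3, 0.7, 1.1]
grip_width: 0.0154
```

{"method": "servo_tool", "body": {
  "moves": "-0.034 -0.025 -0.002 0 0 0.13 1; -0.036 -0.022 -0.002 0 0 0.13 1; -0.037 -0.019 -0.002 0 0 0.13 1; -0.038 -0.017 -0.002 0 0 0.13 1; -0.039 -0.014 -0.002 0 0 0.13 1; -0.040 -0.012 -0.002 0 0 0.13 1; -0.041 -0.009 -0.002 0 0 0.13 1; -0.041 -0.007 -0.002 0 0 0.1 1; -0.041 -0.005 -0.002 0 0 0 1; -0.041 -0.005 -0.002 0 0 0 1; -0.041 -0.005 -0.002 0 0 0 1; -0.041 -0.005 -0.002 0 0 0 1; -0.041 -0.005 -0.002 0 0 0 1; -0.041 -0.005 -0.002 0 0 0 1; -0.041 -0.005 -0.002 0 0 0 1; -0.041 -0.005 -0.002 0 0 0 1"
}}

```text
time_s: 2.48
tool_pos: [0.4554, -0.3331, 0.2545]
tool_rot: [-179.3, 0.2, 86.1]
force: [0.7, 0.8, 0.5]
grip_width: 0.0006
```

{"method": "servo_tool", "body": {
  "moves": "-0.008 0.004 0.02 0 0 -0.035 1; -0.008 0.004 0.04 0 0 -0.035 1; -0.002 0 0.04 0 0 0 1; 0 0 0.02 0 0 0 1; 0 0 0 0 0 0 1"
}}

```text
time_s: 2.9
tool_pos: [0.4554, -0.3693, 0.1338]
tool_rot: [-179.6, 0.8, 87.0]
force: [-0.6, 0.4, -0.5]
grip_width: 0.0
```

Run:
```python
from cell import env
import cv2,numpy as np
o=env.get_obs();print(o['time_s'],o['tool_pos'],o['tool_rot'],o['force'])
c=env.read_camera("wrist");cv2.imwrite("pics/w1.png",c["img"][...,::-1]);np.savez("w1.npz",**c)
```

```text
2.9 [ 0.45537302 -0.3692846   0.13381529] [-179.62189518    0.8020641    86.99613871] [-0.57222131  0.37013512 -0.53875862]
```

View pics/w1.png

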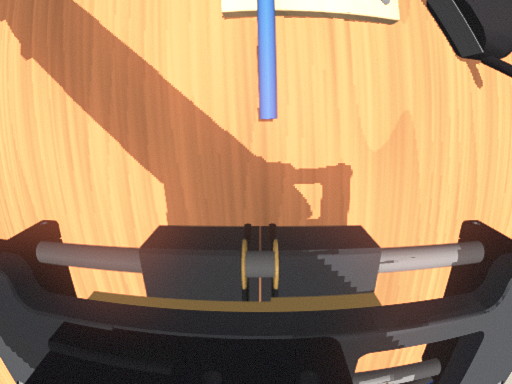

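The wrist view shows the blue butt end at about (268,117), the closed finger seam at (260,240) and clear bench between them. I'll cast its ray onto z = 0.05.

```bash
cat >> h.py <<'E'
from scipy.spatial.transform import Rotation as Ro
def wz(w,pos,rpy,u,v,z):
    K=w["mtx"];a=(np.array([u,v],float)-K[:2,2])/K[0,0];r=np.linalg.norm(a);d=np.array([*(np.sin(r)*a/r),np.cos(r)])*[1,-1,-1]
    Rt=Ro.from_euler('xyz',rpy,degrees=True).as_matrix();E=w["hand_eye"]
    o=pos+Rt@E[:3,3];d=Rt@E[:3,:3]@d;return o+d*(z-o[2])/d[2]
E
python3 - <<'E'
from h import *
w=np.load("w1.npz");p=np.array([0.45537302,-0.3692846,0.13381529]);r=[-179.62189518,0.8020641,86.99613871]
h=cv2.cvtColor(w["img"],cv2.COLOR_RGB2HSV);m=(h[...,0]>100)&(h[...,0]<130)&(h[...,1]>110);m[130:]=0;m[:,:240]=0;m[:,300:]=0
for v in range(20,124,8):
    u=np.nonzero(m[v])[0]
    if len(u):print(v,u.min(),u.max(),wz(w,p,r,u.mean(),v,.052).round(4))
v,u=np.nonzero(m);print('end',v.max(),wz(w,p,r,268,v.max()+.5,.05).round(4))
E
```

```text
20 258 273 [ 0.4666 -0.221   0.052 ]
28 259 273 [ 0.4666 -0.2279  0.052 ]
36 259 273 [ 0.4662 -0.2346  0.052 ]
44 259 273 [ 0.4659 -0.2413  0.052 ]
52 260 274 [ 0.4663 -0.2479  0.052 ]
60 260 273 [ 0.4655 -0.2544  0.052 ]
68 262 273 [ 0.4661 -0.2608  0.052 ]
76 264 264 [ 0.4629 -0.2671  0.052 ]
end 76 [ 0.466  -0.2674  0.05  ]
```

{"method": "servo_tool", "body": {
  "moves": "0 0.006 0.03 0 0 -0.02 1; 0 0.004 0.03 0 0 -0.02 1; 0 0 0.02 0 0 0 1; 0 0 0.005 0 0 0 1; 0 0 0 0 0 0 1; 0 0 0 0 0 0 1"
}}

```text
time_s: 3.45
tool_pos: [0.4736, -0.373, 0.0581]
tool_rot: [179.6, 1.1, 88.5]
force: [-0.2, 0.8, 0.0]
grip_width: 0.0003
```

{"method": "servo_tool", "body": {
  "moves": "0 -0.005 0.01 0 -0.02 0 1; 0 -0.003 0.005 0 -0.02 0 1; 0 0 0 0 0 0 1; 0 0 0 0 0 0 1"
}}

```text
time_s: 3.78
tool_pos: [0.4702, -0.3755, 0.0506]
tool_rot: [178.9, 2.5, 88.5]
force: [0.7, -0.1, 0.1]
grip_width: 0.0003
```

{"method": "servo_tool", "body": {
  "moves": "0 -0.004 0.004 0.02 0.04 0 1; 0 -0.003 0.003 0.02 0.04 0 1; 0 0 0 0 0 0 1; 0 0 0 0 0 0 1"
}}

```text
time_s: 4.12
tool_pos: [0.4647, -0.3765, 0.046]
tool_rot: [179.9, 0.1, 88.6]
force: [0.0, 0.4, 0.6]
grip_width: 0.0001
```

{"method": "servo_tool", "body": {
  "moves": "0.02 0 0 0 0 0 1; 0.02 0 0 0 0 0 1; 0.01 0 0 0 0 0 1; 0.004 0 0 0 0 0 1; 0 0 0 0 0 0 1; 0 0 0 0 0 0 1"
}}

```text
time_s: 4.62
tool_pos: [0.4654, -0.3244, 0.0461]
tool_rot: [179.9, 0.2, 88.3]
force: [0.4, 0.5, 0.1]
grip_width: 0.0004
```

{"method": "servo_tool", "body": {
  "moves": "0.006 0 0 0 0 0 1; 0.006 0 0 0 0 0 1; 0.006 0 0 0 0 0 1; 0.006 0 0 0 0 0 1; 0.006 0 0 0 0 0 1; 0.006 0 0 0 0 0 1; 0.006 0 0 0 0 0 1; 0.004 0 0 0 0 0 1; 0 0 0 0 0 0 1"
}}

```text
time_s: 5.37
tool_pos: [0.4665, -0.2775, 0.0464]
tool_rot: [179.9, 0.5, 88.1]
force: [0.2, -1.1, 0.3]
grip_width: 0.0006
```

Run:
```python
from cell import env
import cv2,numpy as np
o=env.get_obs();print(o['time_s'],o['tool_pos'],o['force'])
for n in("wrist","top"):
    c=env.read_camera(n);np.savez(n+"2.npz",**c);i=c["img"]
    if n=="top": i=cv2.resize(i[180:250,130:400],None,fx=2.9,fy=2.9,interpolation=cv2.INTER_CUBIC)
    cv2.imwrite(f"pics/{n}2.png",i[...,::-1])
```

```text
5.3667 [ 0.46651645 -0.27748256  0.04644155] [ 0.24872427 -1.12205373  0.34623012]
```

View pics/wrist2.png

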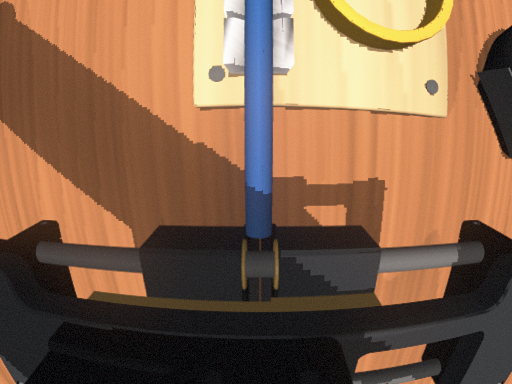

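View pics/top2.png

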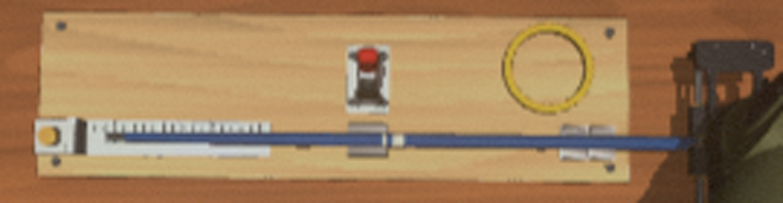

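The fingers are on the butt, which is centred at (259,235) in the wrist view with about -1.1 N on the tool. In the top view the tip has moved to crop pixel (107,137), leaving roughly 25 mm to the stop face. I'll keep pushing slowly and watch the force.

{"method": "servo_tool", "body": {
  "moves": "0.006 0 0 0 0 0 1; 0.006 0 0 0 0 0 1; 0.006 0 0 0 0 0 1; 0.004 0 0 0 0 0 1; 0.002 0 0 0 0 0 1"
}}

```text
time_s: 5.88
tool_pos: [0.4672, -0.2538, 0.0465]
tool_rot: [179.8, 0.6, 88.0]
force: [-0.3, -1.4, 0.6]
grip_width: 0.0009
```

{"method": "servo_tool", "body": {
  "moves": "0.003 0 0 0 0 0 1; 0.003 0 0 0 0 0 1"
}}

```text
time_s: 6.05
tool_pos: [0.4675, -0.2499, 0.0469]
tool_rot: [179.8, 0.8, 87.9]
force: [0.8, -11.5, -0.0]
grip_width: 0.0003
```

{"method": "servo_tool", "body": {
  "moves": "0.003 0 0 0 0 0 1; 0.003 0 0 0 0 0 1"
}}

```text
time_s: 6.22
tool_pos: [0.4677, -0.2502, 0.0479]
tool_rot: [179.6, 1.4, 87.8]
force: [-0.7, -7.3, -1.5]
grip_width: 0.0005
```

Force jumped to about 11 N at y = -0.250, which matches the predicted home position (-0.249). I'll back off and check.

{"method": "servo_tool", "body": {
  "moves": "-0.003 0 0.001 0 0 0 1; -0.01 0 0 0 0 0 1; -0.02 0 0 0 0.02 0 1; -0.03 0 0 0 0.02 0 1; -0.03 0 -0.02 0 0 0 1; 0 0 -0.04 0 0 0 1; 0 0 -0.04 0 0 0 1; 0 0 -0.04 0 0 0 1; 0 0 0 0 0 0 1"
}}

```text
time_s: 6.97
tool_pos: [0.46, -0.3466, 0.1887]
tool_rot: [-179.8, -0.3, 87.8]
force: [1.4, -1.4, -0.4]
grip_width: 0.0004
```

Run:
```python
from cell import env
from h import *
o=env.get_obs();p=o['tool_pos'];r=o['tool_rot'];print(o['time_s'],p,r,o['force'])
for n in("wrist","top","scene"):
    c=env.read_camera(n);np.savez(n+"3.npz",**c);i=c["img"]
    if n=="top": i=cv2.resize(i[180:250,130:400],None,fx=2.9,fy=2.9,interpolation=cv2.INTER_CUBIC);ct=c
    if n=="scene": i=cv2.resize(i[110:270,110:350],None,fx=3.3,fy=3.3,interpolation=cv2.INTER_CUBIC)
    cv2.imwrite(f"pics/{n}3.png",i[...,::-1])
i=ct["img"];a=cv2.resize(i[215:240,138:190],None,fx=15,fy=15,interpolation=cv2.INTER_CUBIC);cv2.imwrite("pics/tip3.png",a[...,::-1])
```

```text
6.9667 [ 0.46001633 -0.34655284  0.18865913] [-179.79752194   -0.29410081   87.83342187] [ 1.41877154 -1.42797178 -0.42852974]
```

View pics/tip3.png

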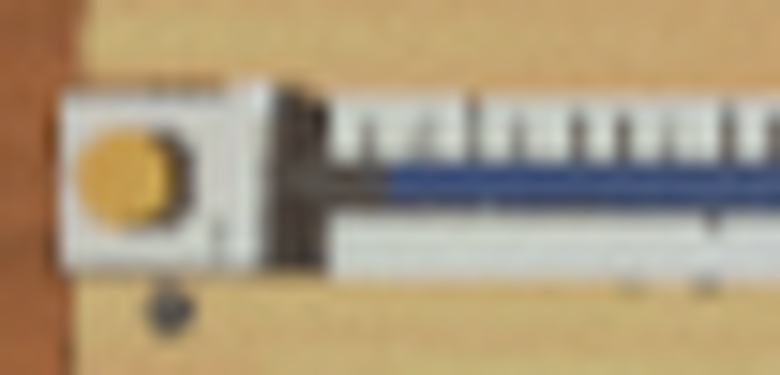

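View pics/wrist3.png

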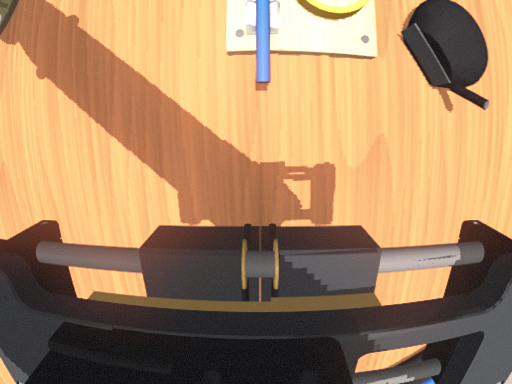

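View pics/scene3.png

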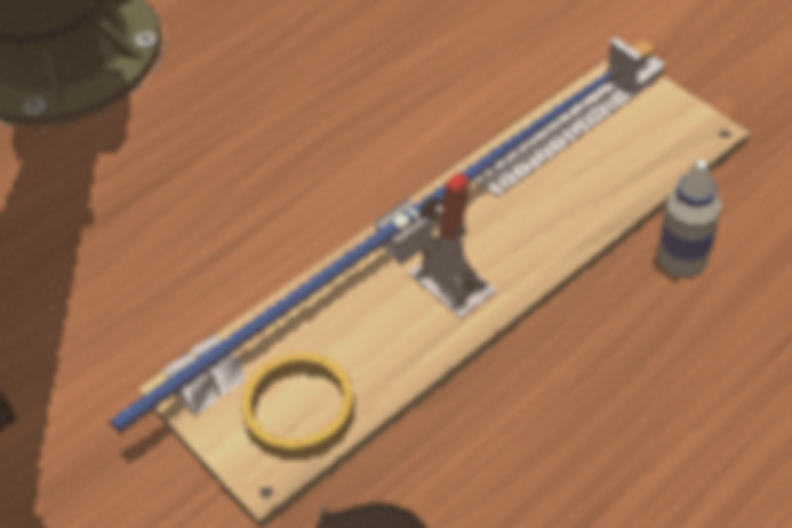

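The tip now touches the stop plate at tip-crop pixel (325,180), with no gap visible. The shaft still lies in the V-blocks, and everything else is where it was. Next I'll go to the handle.

{"method": "servo_tool", "body": {
  "moves": "0.01 0 -0.03 0 0 0 1; 0.03 0.003 -0.025 0 0 0 1; 0.04 0.004 -0.02 0 0 0 1; 0.04 0.004 0 0 0 0 1; 0.04 0.004 0 0 0 0 1; 0.04 0.004 0 0 0 0 1; 0.04 0.004 0 0 0 0 1; 0.04 0.004 0 0 0 0 1; 0.04 0.004 0 0 0 0 1; 0.03 0.004 0 0 0 0 1; 0.02 0 0 0 0 0 1; 0 0 0 0 0 0 1; 0 0 0 0 0 0 1"
}}

```text
time_s: 8.2
tool_pos: [0.4953, 0.047, 0.2385]
tool_rot: [-176.8, -0.8, 88.3]
force: [-0.3, -0.7, -0.5]
grip_width: 0.0005
```

Run:
```python
from cell import env
from h import *
o=env.get_obs();p=o['tool_pos'];r=o['tool_rot'];print(o['time_s'],p,r,o['force'])
c=env.read_camera("wrist");np.savez("w4.npz",**c,p=p,r=r);cv2.imwrite("pics/w4.png",c["img"][...,::-1])
```

```text
8.2 [0.49533805 0.04700476 0.23854402] [-176.78215012   -0.81387876   88.33796084] [-0.25847729 -0.68985749 -0.46842507]
```

View pics/w4.png

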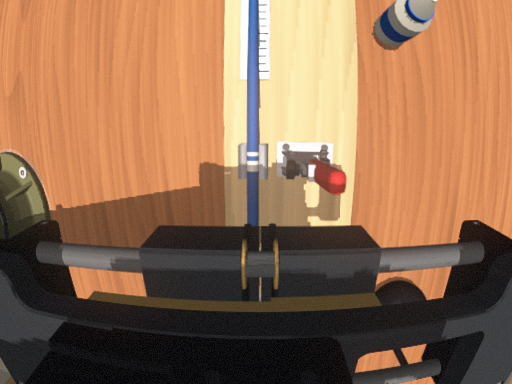

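Run:
```python
from h import *
w=np.load("w4.npz");p,r=w['p'],w['r']
h=cv2.cvtColor(w["img"],cv2.COLOR_RGB2HSV);m=((h[...,0]<5)|(h[...,0]>172))&(h[...,1]>170);m[:150]=0;m[200:]=0;m[:,:300]=0;m[:,360:]=0
v,u=np.nonzero(m);print(u.min(),u.max(),v.min(),v.max(),len(u))
for q in((338,181),(331,190),(345,181)):print(wz(w,p,r,*q,.168).round(4))
print('shaft mark',wz(w,p,r,252,157,.057).round(4))
```

```text
326 345 171 193 286
[0.5519 0.0701 0.168 ]
[0.5465 0.063  0.168 ]
[0.5575 0.0701 0.168 ]
shaft mark [0.4765 0.0768 0.057 ]
```

{"method": "servo_tool", "body": {
  "moves": "0.01 0.002 0 -0.055 -0.015 0 1; 0.01 0.002 0 -0.055 -0.015 0 1; 0 0 0 0 0 0 1; 0 0 0 0 0 0 1"
}}

```text
time_s: 8.58
tool_pos: [0.4984, 0.0613, 0.2346]
tool_rot: [-179.6, 0.3, 87.9]
force: [-1.0, -0.4, 0.5]
grip_width: 0.0004
```

{"method": "servo_tool", "body": {
  "moves": "0.004 0 0.02 0 0 0 1; 0.003 0 0.03 0 0 0 1; 0 0 0.02 0 0 0 1; 0 0 0.004 0 0 0 1; 0 0 0 0 0 0 1; 0 0 0 0 0 0 1"
}}

```text
time_s: 9.08
tool_pos: [0.4992, 0.0585, 0.1591]
tool_rot: [-179.5, 0.3, 87.2]
force: [0.2, 0.5, -0.0]
grip_width: 0.0007
```

{"method": "servo_tool", "body": {
  "moves": "0.006 0 0.002 0 0 -0.02 1; 0.005 0 0.002 0 0 -0.01 1; 0.002 0.004 0 0 0 0 1; 0 0.006 0 0 0 0 1; 0 0.006 0 0 0 0 1; 0 0 0 0 0 0 1"
}}

```text
time_s: 9.58
tool_pos: [0.5208, 0.0723, 0.1598]
tool_rot: [-180.0, 0.1, 88.1]
force: [-0.4, -0.3, 0.4]
grip_width: 0.0003
```

{"method": "servo_tool", "body": {
  "moves": "-0.002 0.006 0.004 0 0 0 1; 0 0.006 0.004 0 0 0 1; 0 0.006 0.002 0 0 0 1; 0 0.006 0.002 0 0 0 1; 0 0 0 0 0 0 1"
}}

```text
time_s: 10.0
tool_pos: [0.5477, 0.069, 0.1467]
tool_rot: [-180.0, 0.1, 88.1]
force: [-0.4, -0.8, 0.4]
grip_width: 0.0004
```

Run:
```python
from cell import env
from h import *
o=env.get_obs();p=o['tool_pos'];r=o['tool_rot'];print(o['time_s'],p,r,o['force'])
c=env.read_camera("wrist");cv2.imwrite("pics/w5.png",c["img"][...,::-1])
```

```text
10.0 [0.54770864 0.06902286 0.1466587 ] [-1.79956318e+02  1.08535289e-01  8.80679902e+01] [-0.41551683 -0.80110026  0.35031739]
```

View pics/w5.png

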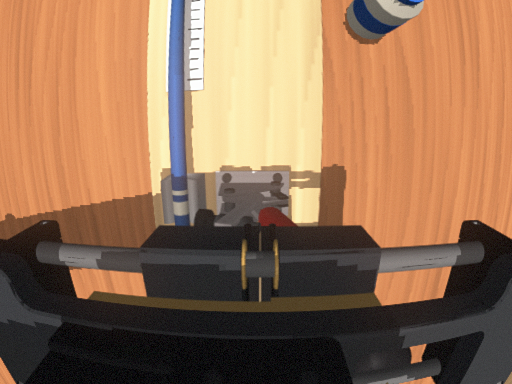

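The red grip at about (275,215) is leaning against the fingers and the pad at (205,218) has started toward the shaft. I'll keep pushing over and down.

{"method": "servo_tool", "body": {
  "moves": "0 0.008 0.001 0 0 0 1; 0 0.008 0.001 0 0 0 1; 0 0.008 0.002 0 0 0 1; 0 0.008 0.002 0 0 0 1; 0 0.006 0.002 0 0 0 1; 0 0.004 0 0 0 0 1; 0 0 0 0 0 0 1"
}}

```text
time_s: 10.63
tool_pos: [0.5943, 0.0673, 0.1376]
tool_rot: [-180.0, 0.1, 88.1]
force: [-0.6, -0.2, 0.8]
grip_width: 0.0008
```

Run:
```python
from cell import env
from h import *
o=env.get_obs();p=o['tool_pos'];r=o['tool_rot'];print(o['time_s'],p,r,o['force'])
c=env.read_camera("wrist");cv2.imwrite("pics/w6.png",c["img"][...,::-1])
c=env.read_camera("scene");np.savez("s6.npz",**c);cv2.imwrite("pics/s6.png",cv2.resize(c["img"][110:270,110:350],None,fx=3.3,fy=3.3,interpolation=cv2.INTER_CUBIC)[...,::-1])
```

```text
10.6333 [0.59425325 0.06729274 0.13756016] [-1.79967435e+02  1.26658065e-01  8.80734018e+01] [-0.59278826 -0.241286    0.79723521]
```

View pics/w6.png

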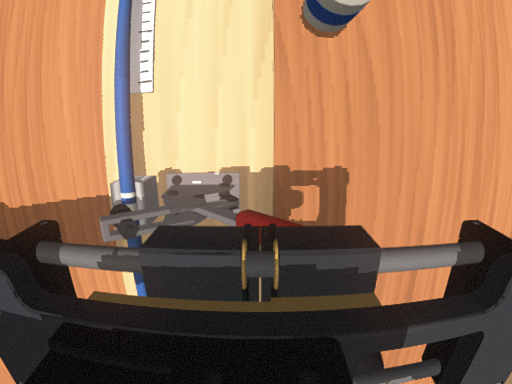

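View pics/s6.png

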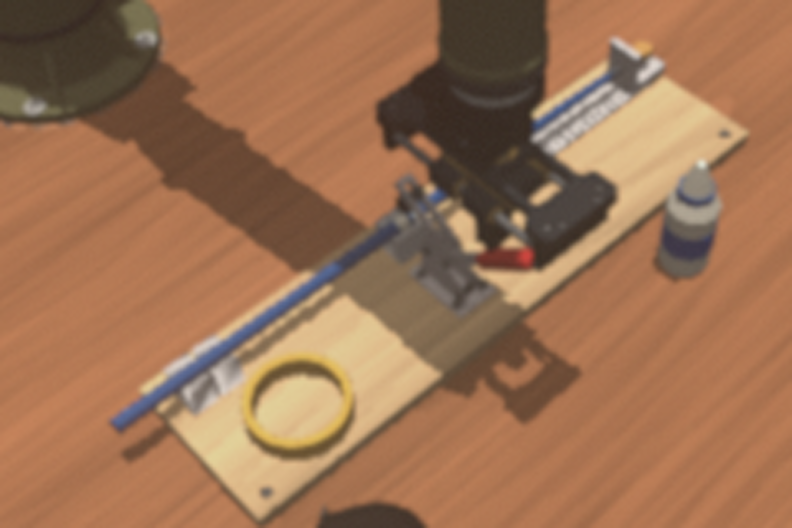

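The handle has fallen over and the pad is down at the shaft at (122,220) in the wrist view. The red grip now lies under the fingers. I'll move over its centre and press down.

{"method": "servo_tool", "body": {
  "moves": "0 0.012 0 0 0 0 1; 0 0.012 0 0 0 0 1; 0 0.008 0 0 0 0 1; 0 0 0.004 0 0 0 1; 0 0 0.006 0 0 0 1; 0 0 0.006 0 0 0 1; 0 0 0 0 0 0 1"
}}

```text
time_s: 11.32
tool_pos: [0.6237, 0.0669, 0.1201]
tool_rot: [-179.8, 0.0, 88.1]
force: [-0.5, -0.4, 0.3]
grip_width: 0.0004
```

{"method": "servo_tool", "body": {
  "moves": "0 0.003 0.004 0 0 0 1; 0 0.002 0.004 0 0 0 1; 0 0 0.003 0 0 0 1; 0 0 0.003 0 0 0 1"
}}

```text
time_s: 11.65
tool_pos: [0.6279, 0.0668, 0.1053]
tool_rot: [-179.7, 0.0, 88.1]
force: [0.5, -0.7, -0.1]
grip_width: 0.0002
```

{"method": "servo_tool", "body": {
  "moves": "0 0 0.004 0 0 0 1; 0 0 0.004 0 0 0 1"
}}

```text
time_s: 11.82
tool_pos: [0.6281, 0.0668, 0.0966]
tool_rot: [-179.8, -0.0, 88.1]
force: [-1.2, -0.3, 0.1]
grip_width: 0.0004
```

{"method": "servo_tool", "body": {
  "moves": "0 0 0.004 0 0 0 1; 0 0 0.003 0 0 0 1"
}}

```text
time_s: 11.98
tool_pos: [0.628, 0.0669, 0.0885]
tool_rot: [-179.8, -0.0, 88.1]
force: [0.6, 0.7, 2.3]
grip_width: 0.0005
```

Run:
```python
from cell import env
from h import *
o=env.get_obs();p=o['tool_pos'];r=o['tool_rot'];print(o['time_s'],p,r,o['force'])
c=env.read_camera("wrist");cv2.imwrite("pics/w7.png",c["img"][...,::-1])
c=env.read_camera("scene");np.savez("s7.npz",**c);cv2.imwrite("pics/s7.png",cv2.resize(c["img"][150:250,190:310],None,fx=6.5,fy=6,interpolation=cv2.INTER_CUBIC)[...,::-1])
```

```text
11.9833 [0.62798249 0.06691357 0.08845499] [-1.79751235e+02 -5.88265293e-03  8.81404559e+01] [0.57277374 0.67588611 2.29731449]
```

View pics/w7.png

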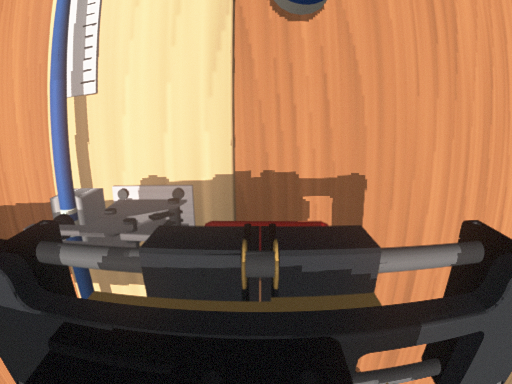

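View pics/s7.png

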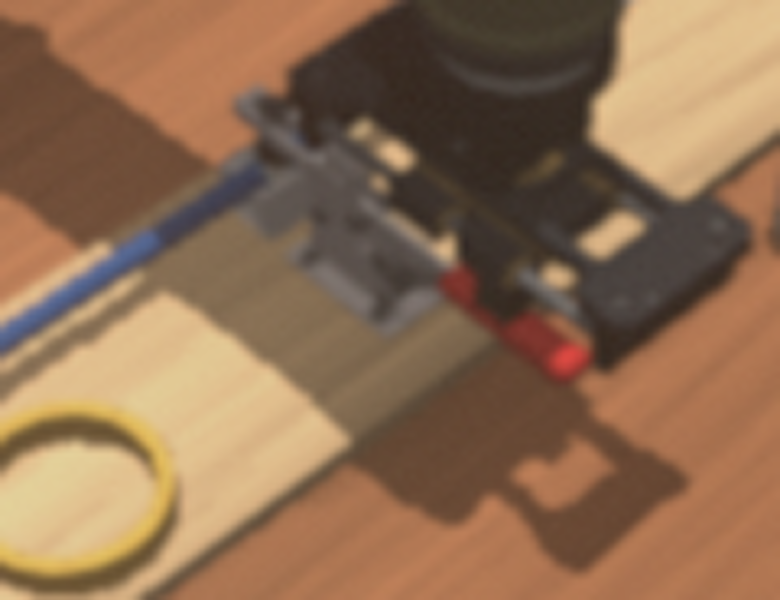

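The grip looks nearly level under the fingers, with its end at (575,360) in the scene crop. A slight further press should show whether it is on its stop.

{"method": "servo_tool", "body": {
  "moves": "0 0 0.003 0 0 0 1; 0 0 0.003 0 0 0 1"
}}

```text
time_s: 12.25
tool_pos: [0.6285, 0.0669, 0.0837]
tool_rot: [-179.8, -0.0, 88.1]
force: [-2.1, -0.2, 3.5]
grip_width: 0.0004
```

Run:
```python
from cell import env
from h import *
o=env.get_obs();p=o['tool_pos'];r=o['tool_rot'];print(o['time_s'],p,r,o['force'])
w=env.read_camera("wrist");cv2.imwrite("pics/w8.png",cv2.resize(w["img"][180:320,150:400],None,fx=3.2,fy=3.2)[...,::-1])
c=env.read_camera("scene");np.savez("s8.npz",**c);cv2.imwrite("pics/s8.png",cv2.resize(c["img"][150:250,190:310],None,fx=6.5,fy=6,interpolation=cv2.INTER_CUBIC)[...,::-1])
for f in("s7.npz","s8.npz"):
    c=np.load(f);P=pts(c);h=cv2.cvtColor(c["img"],cv2.COLOR_RGB2HSV);m=((h[...,0]<5)|(h[...,0]>172))&(h[...,1]>150)&(h[...,2]>80)
    m[:150]=0;m[250:]=0;m[:,:190]=0;m[:,310:]=0
    q=P[m];y=np.radians(-1.8);R=np.array([[np.cos(y),-np.sin(y)],[np.sin(y),np.cos(y)]])
    j=(q[:,:2]-[.5193,.0102])@R
    a=np.c_[j,q[:,2]]*1000;a=a[a[:,0].argsort()];print(f,a[::4].round(0).astype(int).tolist())
```

```text
12.25 [0.62848621 0.0669064  0.08369889] [-1.79804598e+02 -3.14433712e-02  8.81387117e+01] [-2.11344853 -0.15902438  3.5156149 ]
s7.npz [[78, 60, 72], [82, 60, 75], [85, 54, 75], [88, 54, 73], [90, 56, 78], [117, 50, 73], [119, 51, 69], [121, 53, 70], [122, 63, 74], [124, 57, 73], [127, 58, 75], [129, 60, 75], [131, 50, 72], [134, 56, 74], [136, 57, 75], [138, 51, 69], [141, 56, 73], [142, 59, 75], [145, 63, 74], [147, 50, 69], [149, 60, 71], [150, 62, 76], [151, 53, 72], [153, 60, 71]]
s8.npz [[79, 55, 68], [83, 52, 70], [85, 61, 68], [89, 53, 70], [93, 53, 70], [118, 56, 68], [121, 56, 71], [123, 63, 65], [126, 56, 66], [128, 61, 68], [131, 59, 69], [133, 53, 67], [134, 63, 68], [137, 56, 69], [139, 50, 62], [142, 63, 66], [143, 50, 61], [145, 56, 67], [147, 54, 66], [149, 52, 65], [150, 51, 63], [152, 65, 65]]
```

View pics/s8.png

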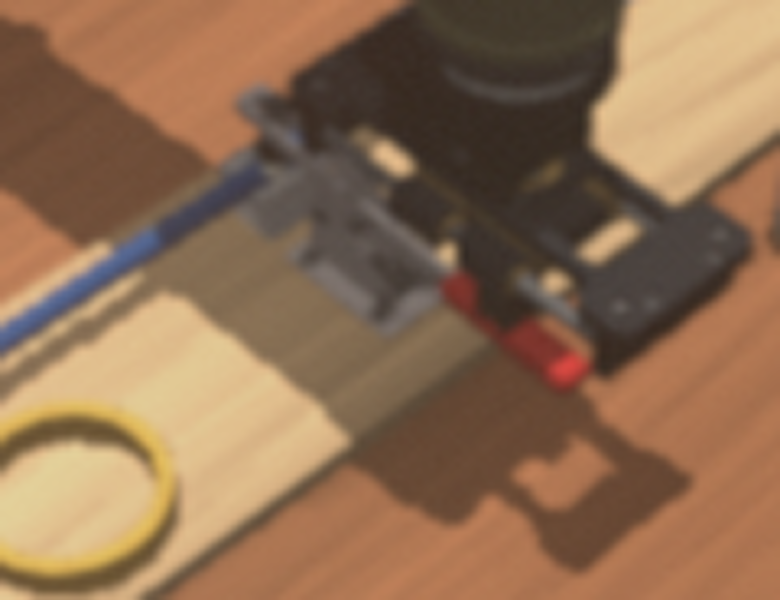

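View pics/w8.png

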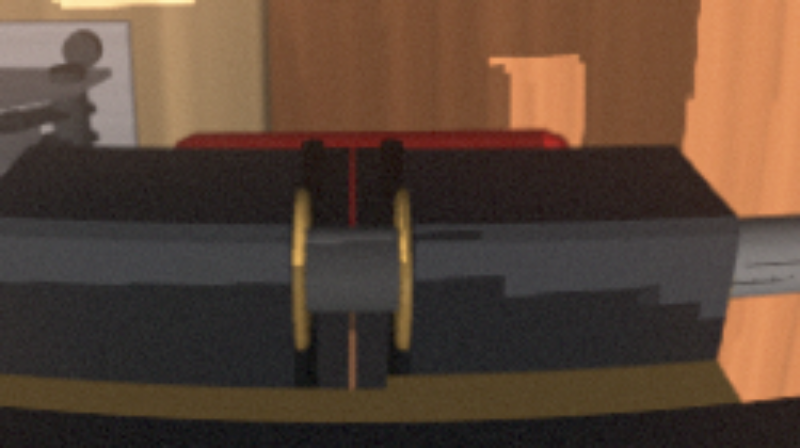

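The red grip's top has gone from about 75 mm to about 68 mm at only 3.5 N, which is below the stated locked height. I won't press further. I'll lift off and see where the handle rests.

{"method": "servo_tool", "body": {
  "moves": "0 0 -0.005 0 0 0 1; 0 0 -0.01 0 0 0 1; 0 0 -0.02 0 0 0 1; 0 0 -0.03 0 0 0 1; 0 0 -0.03 0 0 0 1; -0.03 0 -0.03 0 0 0 1; -0.04 0 -0.03 0 0 0 1; -0.04 0 0 0 0 0 1; -0.04 0 0 0 0 0 1; -0.02 0 0 0 0 0 1; 0 0 0 0 0 0 1"
}}

```text
time_s: 13.27
tool_pos: [0.6222, -0.1024, 0.2475]
tool_rot: [-179.8, 0.1, 88.7]
force: [-0.2, -0.5, 0.4]
grip_width: 0.0005
```

```bash
cat > chk.py <<'E'
import sys
from cell import env
from h import *
n=sys.argv[1]
o=env.get_obs();p=o['tool_pos'];r=o['tool_rot'];print(o['time_s'],p,r,o['force'])
w=env.read_camera("wrist");cv2.imwrite(f"pics/w{n}.png",w["img"][...,::-1])
c=env.read_camera("scene");cv2.imwrite(f"pics/s{n}.png",cv2.resize(c["img"][150:250,190:310],None,fx=6.5,fy=6,interpolation=cv2.INTER_CUBIC)[...,::-1])
t=env.read_camera("top");cv2.imwrite(f"pics/t{n}.png",cv2.resize(t["img"][180:250,130:400],None,fx=2.9,fy=2.9,interpolation=cv2.INTER_CUBIC)[...,::-1])
y=np.radians(-1.8);R=np.array([[np.cos(y),-np.sin(y)],[np.sin(y),np.cos(y)]])
for c,b in((c,(150,250,190,310)),(t,(180,225,240,280))):
    P=pts(c);h=cv2.cvtColor(c["img"],cv2.COLOR_RGB2HSV);m=((h[...,0]<5)|(h[...,0]>172))&(h[...,1]>150)&(h[...,2]>80)
    k=np.zeros_like(m);k[b[0]:b[1],b[2]:b[3]]=1
    q=P[m&k];a=np.c_[(q[:,:2]-[.5193,.0102])@R,q[:,2]]*1000;a=a[a[:,0].argsort()];print(a[::5].round(0).astype(int).tolist())
    q=P[k];a=np.c_[(q[:,:2]-[.5193,.0102])@R,q[:,2]]*1000
    for x0 in range(-70,60,10):
        s=a[(a[:,0]>x0)&(a[:,0]<x0+10)&(abs(a[:,1]-58)<12)]
        if len(s):print(x0,s[:,2].max().round(),end='; ')
    print()
E
python3 chk.py 9
```

```text
13.2667 [ 0.62221059 -0.10237211  0.24754621] [-1.79754114e+02  5.72101674e-02  8.87035588e+01] [-0.16513652 -0.47062998  0.39748388]
[[77, 53, 72], [82, 53, 77], [85, 53, 75], [88, 58, 78], [90, 52, 72], [94, 60, 77], [97, 54, 77], [99, 51, 73], [104, 50, 73], [106, 57, 74], [109, 61, 77], [112, 54, 78], [115, 51, 74], [117, 60, 77], [120, 54, 76], [122, 67, 75], [126, 56, 80], [127, 62, 76], [131, 51, 76], [133, 64, 80], [135, 50, 77], [137, 56, 77], [139, 66, 75], [142, 51, 74], [146, 55, 78], [148, 49, 76], [150, 63, 74]]
-60 89.0; -50 96.0; -40 97.0; -30 86.0; -20 86.0; -10 85.0; 0 85.0; 40 39.0; 50 73.0; 
[[71, 54, 81], [75, 63, 72], [78, 60, 75], [80, 63, 77], [83, 57, 78], [86, 60, 79], [87, 63, 74], [90, 55, 74], [93, 60, 72]]
-40 90.0; -30 92.0; -20 90.0; -10 89.0; 0 88.0; 10 88.0; 20 79.0; 30 79.0; 40 76.0; 50 79.0;
```

View pics/s9.png

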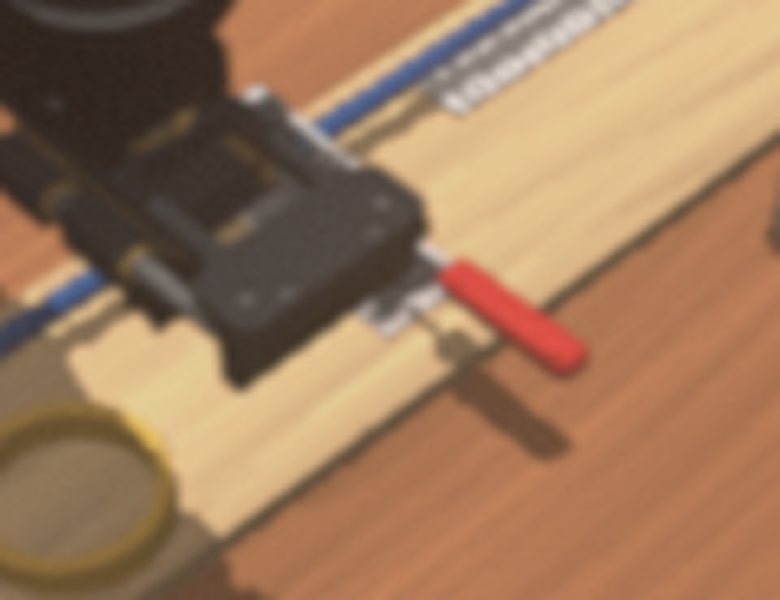

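View pics/w9.png

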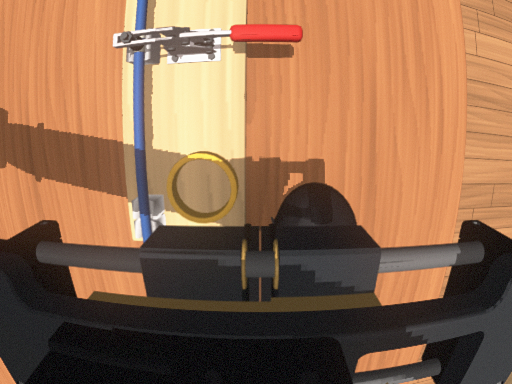

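{"method": "servo_tool", "body": {
  "moves": "-0.02 -0.02 -0.01 0 0 0 1; -0.035 -0.015 -0.01 0 0 0 1; -0.035 -0.015 -0.005 0 0 0 1; -0.035 -0.015 -0.002 0 0 0 1; -0.035 -0.015 -0.002 0 0 0 1; -0.035 -0.015 -0.002 0 0 0 1; -0.03 -0.01 -0.002 0 0 0 1; -0.01 0 -0.002 0 0 0 1; 0 0 0 0 0 0 1; 0 0 0 0 0 0 1"
}}

```text
time_s: 14.25
tool_pos: [0.5253, -0.3057, 0.2761]
tool_rot: [-179.3, -1.1, 92.0]
force: [-0.5, 1.1, 0.7]
grip_width: 0.0006
```

```bash
sed -i 's/^y=np.rad/cv2.imwrite(f"pics\/z{n}.png",cv2.resize(t["img"][215:240,138:190],None,fx=15,fy=15,interpolation=cv2.INTER_CUBIC)[...,::-1]);np.savez("top"+n+".npz",**t);np.savez("scene"+n+".npz",**c)\ny=np.rad/' chk.py; python3 chk.py 10
```

```text
14.25 [ 0.5253054  -0.30568093  0.27610444] [-179.3472992    -1.07337913   91.99440925] [-0.46751424  1.14131743  0.70711218]
[[77, 61, 74], [82, 60, 75], [85, 54, 74], [87, 52, 74], [91, 51, 74], [94, 56, 72], [97, 53, 74], [101, 57, 77], [104, 54, 74], [106, 60, 75], [110, 56, 79], [113, 57, 76], [117, 64, 78], [119, 62, 77], [122, 60, 77], [124, 62, 78], [126, 59, 77], [128, 49, 76], [130, 63, 78], [133, 63, 76], [136, 57, 76], [139, 54, 77], [142, 62, 77], [145, 52, 76], [147, 50, 74], [149, 55, 77], [531, -377, 908]]
-60 88.0; -50 97.0; -40 98.0; -30 88.0; -20 88.0; -10 87.0; 0 86.0; 10 83.0; 20 81.0; 30 75.0; 40 75.0; 50 75.0; 
[[72, 54, 75], [75, 57, 76], [78, 66, 75], [81, 63, 77], [83, 55, 79], [86, 60, 77], [87, 55, 74], [90, 63, 74], [92, 58, 77]]
-40 89.0; -30 91.0; -20 91.0; -10 91.0; 0 89.0; 10 86.0; 20 78.0; 30 77.0; 40 77.0; 50 77.0;
```

View pics/s10.png

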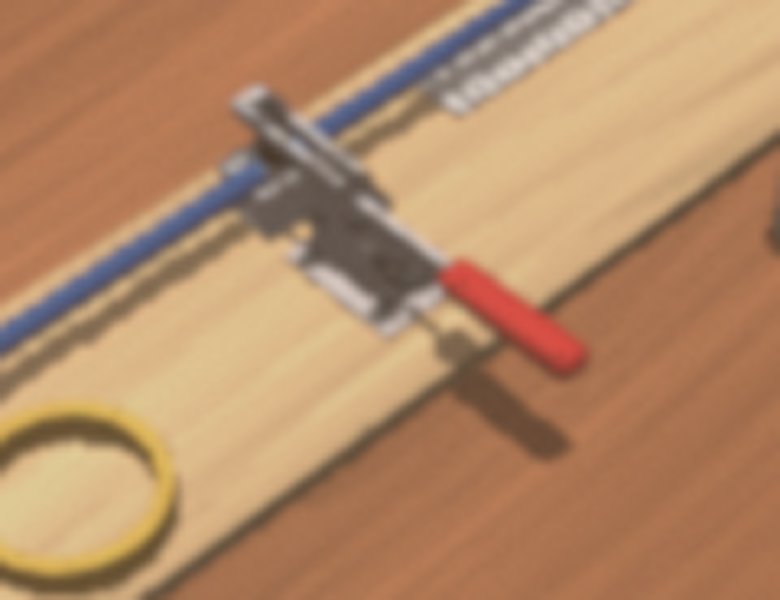

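View pics/t10.png

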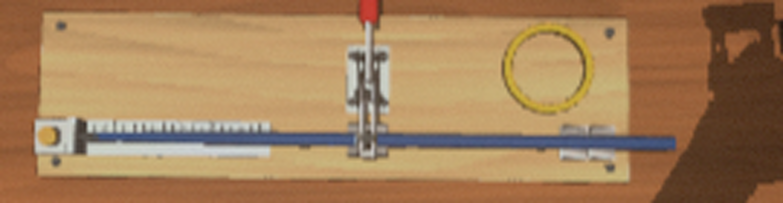

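View pics/z10.png

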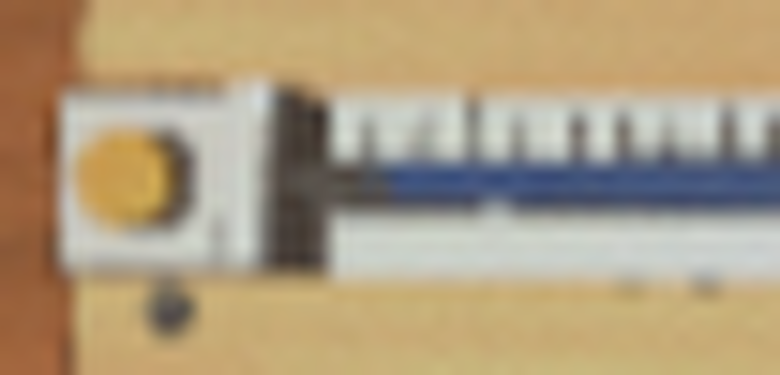

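Run:
```python
from h import *
a=np.load("top0.npz")["img"].astype(int);b=np.load("top10.npz")["img"].astype(int)
for n,(u0,u1,v0,v1) in dict(head=(310,370,130,178),bottle=(183,207,150,180),tape=(298,338,188,222)).items():
    A=a[v0:v1,u0:u1].astype(np.float32).mean(2);B=b[v0:v1,u0:u1].astype(np.float32).mean(2);print(n,abs(A-B).mean(),cv2.phaseCorrelate(A,B))
from cell import env
o=env.get_obs();print(o['time_s'],o['force'],o['joint_velocities'].round(2));env.sign_off()
```

```text
head 5.337847 ((0.05146101565208028, -0.007785553060994488), 0.9606448034445445)
bottle 6.668981 ((-0.023244362262161644, -0.03935792182190134), 0.9471665700276692)
tape 9.618628 ((0.10485068810488585, 0.01806940440955529), 0.9225365299317572)
14.4 [0.51374308 0.01196646 0.43788284] [-0.01 -0.04  0.34  0.03  0.19 -0.01  0.26]
the job is handed in; nothing more can be done
```

The shaft is home against the end stop and the toggle clamp is locked on it. I handed the job in at 14.4 s of the 48 s allowed.

**What I did:** I pushed the butt with the closed fingertips until the force jumped from about 1 N to about 11 N, at the predicted home position. Then I backed off, pushed the handle over in the jig's +x direction until it fell, and pressed down on the grip. The gripper finished about 0.28 m above the bench, well clear and touching nothing.

**Last checks:**
- **Shaft:** the tip meets the stop plate with no gap visible before and after clamping, and the shaft lies in the V-blocks.
- **Clamp:** after I let go, the bar is level over the shaft. The handle is about 2–3° short of level, its free end higher, well past the 80° centre.
- **Other items:** the driver head, glue bottle and tape roll moved by no more than about 0.1 pixel (about 0.3 mm) in the top view.

**What disagreed:**
- **Grip height:** the grip's top measured about 76–77 mm against the stated 80 mm. I put this down to camera calibration and depth noise.
- **Overpress:** my last press pushed the grip down to about 68 mm at only 3.5 N, below its stop. It came back to its locked angle once released.
- **Snap:** I did not see a distinct snap in the force readings, so I judge it locked from the handle's resting angle.

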